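# Click the cup guard of the tea tray into its notch

## Task

Before the tea tray is carried out to the garden, gently slide its cup guard along the rail towards the two cups, pushing on the plate at its back and not gripping it, until its spring pin drops into the notch with a click, and do not push it on past the notch. Do not pull up the pin's knob, and leave the cups, teapot and sugar bowl where they stand. Finish with the hand clear.

Things in the scene. Friction and masses are not known exactly. Their poses are not given: they have to be found in the camera images.
- tray: Fixed bamboo tea tray, 250 x 400 mm; it does not move. Origin: centre of its underside, on the bench. y axis along its long side, z up. Floor 8 mm above the bench, rims 30 mm high on three sides. The near long side (100 mm from the centre towards tray -x) carries the guard's aluminium rail, 24 mm wide, parallel to tray y. The rail runs on beyond the notch, with no stop there.
- guard (a joint): Sliding cup guard of dark wood: carriage 44 x 44 mm on the rail, 32-64 mm above the bench, push plate on its tray +y side, fence bar 180 x 10 x 24 mm over the tray floor, 34-58 mm above the bench. Value in m, 0 to 0.25: distance slid from the rail's +y end towards tray -y, where the cups stand. About 0.3 kg, friction about 1.5 N; stays where it is left.
- push_plate (a point): Centre of the back face of the guard's push plate, a flat upright face that looks to the tray's +y. The face is 64 mm wide (along tray x) and 50 mm tall, from 32 to 82 mm above the bench; this point is 57 mm above the bench. The plate is 8 mm thick. Moves with the guard. Push it towards the tray's -y.
- guard_pin (a point): Point on the axis of the guard's spring pin, 27 mm above the bench, at the carriage's centre, 30 mm ahead (tray -y) of the push plate's back face. Moves with the guard, not with the pin's up and down motion.
- plunger (a joint): Drop in m of the guard's spring pin: 0 while its round tip rides the flat of the rail, about -0.0015 on the lip before the notch, about +0.005 dropped in the notch; below -0.004 only if the knob is pulled up. The pin's steel knob, 18 mm across, 12 mm tall, is on the carriage; its top is 79 mm above the bench riding, 74 mm dropped. Spring about 5 N.
- notch (a point): Centre of the notch in the rail, 27 mm above the bench, level with the rail's flat: a 10 mm gap between rounded steel lips 20 mm apart, 1.5 mm proud. Axes as the tray's. Its place along the rail varies. The push takes 1.5 N on the flat, 5 to 6 N up the lip, then the force dips as the pin drops and pulls the guard forward the last 6 mm or so; forcing it out of the notch takes about 17 N.
- cup_near: White porcelain cup without handle, 74 mm across, 60 mm tall, on the tray beyond the notch (tray -y), the one nearer the rail. Origin: centre of its underside. Loose.
- cup_far: White porcelain cup, the same, farther from the rail. Origin: centre of its underside. Loose.
- teapot: White ceramic teapot with clip-on lid, body 128 mm across, 120 mm tall, 210 mm over spout and handle, on the bench at one end of the tray. Origin: centre of its underside. Loose.
- sugar_bowl: Stainless steel sugar bowl with lid, 96 mm across, 88 mm tall, on the bench at the other end of the tray. Origin: centre of its underside. Loose.

How it is judged:
By the outcome, as a careful person would: the job done as asked, in the order asked, and still so for the second after the job is handed in, with the robot touching nothing.
It also fails if it takes over 45 s, if anything falls off the work surface, if the arm or the gripper's body presses on something with over 40 N, if the wrist force passes 120 N, or if a joint passes its speed limit or range.

## Robot

A 6-joint arm with a two-finger parallel gripper is mounted at the origin on the work surface. World frame = base frame: x ahead of the robot, y to its left, z up, the work surface at z = 0. Lengths are in m, angles in rad, forces in N, time in s.
With the tool pointing down it reaches from about 0.375 to 0.9 m from the base axis. Payload 3.1 kg.
Tool frame: the origin (TCP) lies on the centre line of the jaws, within the pads' length; the fingertips stand 8 mm ahead of it and the grasp point (between the pads) lies 11 mm behind it; z points along the fingers, y is the line along which they close (so a half turn about z gives the same grasp; the last joint's range is limited). The gripper opens to 87 mm and grips with 3 to 60 N. Pads are 19 mm wide; open, the fingers measure 117 mm over their backs; the gripper's body (75 mm by 190 mm) begins 51 mm behind the grasp point.
Start: joints at [0.922, 0.527, 1.433, -0, 1.181, -0.178], TCP at [0.283, 0.557, 0.231] pointing down, gripper open.
Joint ranges: [-3.08, 3.08], [-0.75, 2.2], [0.22, 2.44], [-1.43, 4.57], [0, 2.65], [-2.85, 2.85]. Speed limits (rad/s): [2.79, 2.79, 3.14, 3.14, 3.14, 3.14].

## Interface

Orientations are given as a unit quaternion [x, y, z, w].
In Python, from rig import robot gives the robot as it stands. The module is installed in compiled form; this text tells all that it offers.
- The arm moves only by the tool send_rows, never from a script. Its argument "increments" is one flat list of numbers, 7 for each row, row after row: the turn, a rotation vector about the world's x, y, z in rad, then the shift along the world's x, y, z in cm, then the opening, from 0 (shut) to 1 (fully open). A call has 1 to 20 rows; each row shifts and turns the commanded pose from where the row before left it; what a row does not reach is not made up. A row lasts 1/12 s, in which the tool goes at most 41.7 mm and 7.16 degrees, less where a joint would pass 70% of its speed; a pose out of reach is approached as far as the arm can. A call is refused whole if a number of a shift passes 4.17 or a number of a turn 0.125, either way. A call with a gripper value outside its range is refused whole. The fingers move at their own pace and stop on an object; "newtons" is the grip in N (left out, the last holds). Time passes only in rows, so rows that do not move let the fingers close. It gives the time, the measured TCP pose, the force, the opening and the grip force at its end, in the units of the state.
- robot.get_obs(): the state, without advancing time (a new reading comes with each control period).
- robot.camera(name): name is "side" or "top" or "wrist"; returns a dict with "image" (400x640x3 uint8, red, green, blue), "range_z" (400x640 float32, m along the optical axis (not along the pixel's ray), 0 where there is no reading), "fx", "fy", "cx", "cy" (pixels), "dist_coeffs" ([k1, k2, p1, p2, k3] as OpenCV has them; the pictures are not rectified), "R" (3x3) and "t" (3): a world point X has camera coordinates R X + t. Camera axes: x right, y down, z forward; pixel columns grow to the right and rows downward; lengths in m; the calibration is good to about 2 mm. A picture is of the moment at which its call begins.
- robot.hand_in(): hands the job in; it is judged then, once.
The state is a dict: "time": time; "q": joint angles; "joint_velocities": joint speeds; "joint_torque": joint torques, N m; "position": TCP position; "tool_rot": TCP orientation; "ft_force": force on the tool from outside, world axes, zero at the start; "moment": the same for the moment, N m; "grip_width": finger opening in m; "grip_force": force on a finger pad.
Only numpy, scipy, OpenCV 4.12 (cv2) and the standard library are available. Lean on these libraries where they do the work, as an engineer would, in place of code of your own. Each camera call takes 0.05 s, during which the arm holds its last target. There are 200 camera calls.

## Working session

There is one attempt and no reset: what is moved stays moved. The work goes in short steps, Python scripts to look and compute and a tool call to move; the robot and the scene stay as the last step left them, time stands still between calls to the robot, and variables do not carry over. Pictures are saved under pics/ and viewed, at most 10 in all, crops included, and the job is handed in when it is done.

Besides the shell and the picture viewer there is one more tool, called after ">>>" as name(argument=value, ...) on one line, values as JSON. send_rows: Moves the arm, as the interface text tells. Its arguments: {"type":"object","properties":{"increments":{"type":"array"},"newtons":{"type":"number"}},"required":["increments"]}

```bash
mkdir -p pics; cat > h.py <<'E'
import numpy as np, cv2
from rig import robot
def cast(c,u,v,z):
    K=np.array([[c['fx'],0,c['cx']],[0,c['fy'],c['cy']],[0,0,1]])
    p=cv2.undistortPoints(np.array([[[u,v]]],float),K,np.array(c['dist_coeffs'],float))[0,0]
    R=np.array(c['R']);o=-R.T@np.array(c['t']);d=R.T@np.array([p[0],p[1],1])
    return o+d*(z-o[2])/d[2]
def pt(c,u,v):
    K=np.array([[c['fx'],0,c['cx']],[0,c['fy'],c['cy']],[0,0,1]])
    p=cv2.undistortPoints(np.array([[[u,v]]],float),K,np.array(c['dist_coeffs'],float))[0,0]
    z=np.median(c['range_z'][v-1:v+2,u-1:u+2])
    return np.array(c['R']).T@(np.array([p[0],p[1],1])*z-np.array(c['t']))
E
python3 - <<'E'
from h import *
import pickle
o=robot.get_obs();print(o)
for n in('top','side'):
    c=robot.camera(n);pickle.dump(c,open(n+'.pkl','wb'))
    cv2.imwrite(f'pics/{n}0.png',c['image'][...,::-1])
E
```

```text
{'time': 0.0, 'q': array([ 9.22498457e-01,  5.28460939e-01,  1.43388626e+00,  1.59797104e-05,
        1.18135475e+00, -1.78504676e-01]), 'joint_velocities': array([-0.00035082,  0.00024893, -0.00087137, -0.00016709,  0.00026377,
        0.00071877]), 'joint_torque': array([-7.43627988e-04, -4.40040386e+01, -1.76593119e+01,  6.33063563e-02,
        5.83057408e-02, -1.19723400e-04]), 'position': array([0.2824847 , 0.55673994, 0.22957991]), 'tool_rot': array([ 2.32745252e-01,  9.72537164e-01, -9.62834093e-04, -4.30445052e-04]), 'ft_force': array([-0.54422481, -0.30044969,  0.16882315]), 'moment': array([-0.03752682,  0.01790217, -0.02011717]), 'grip_force': 0.0, 'grip_width': 0.08740136680937058}
```

View pics/top0.png

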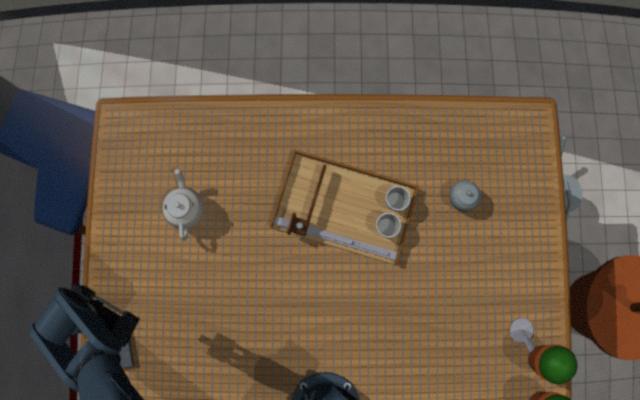

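View pics/side0.png

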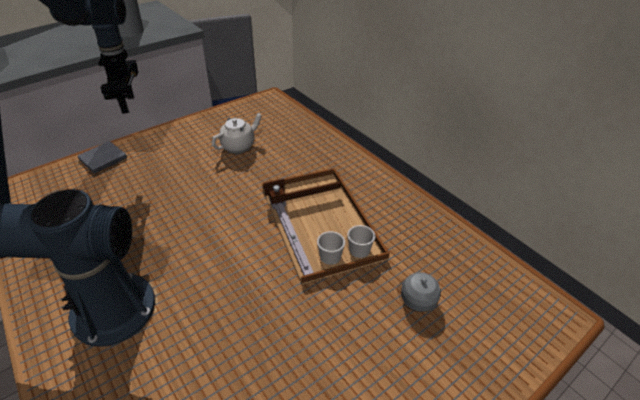

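The top view shows the tray centred near (345,207), the carriage near (299,226), the rail running to (393,253), the cups at (397,198) and (388,225), the teapot at (182,207) and the bowl at (465,195). The side view agrees. I'll zoom in on the guard and rail next.

```bash
python3 - <<'E'
from h import *
import pickle
c=pickle.load(open('top.pkl','rb'));im=c['image'][...,::-1]
cv2.imwrite('pics/topz.png',cv2.resize(im[145:270,262:422],None,fx=4.8,fy=4.8,interpolation=cv2.INTER_CUBIC))
# tray corners at rim height
P={}
for n,(u,v,z) in dict(rimA=(296,153,.03),rimB=(415,186,.03),pinknob=(299,225,.079),railend=(393,254,.027),railp=(320,234,.027)).items():
    print(n,cast(c,u,v,z).round(4),pt(c,u,v).round(4))
print(c['fx'],c['R'],c['t'])
E
```

```text
rimA [0.7625 0.0901 0.03  ] [0.7642 0.0905 0.0234]
rimB [ 0.6598 -0.2734  0.03  ] [ 0.6603 -0.2739  0.0273]
pinknob [0.5346 0.0761 0.079 ] [0.5347 0.0761 0.0784]
railend [ 0.4534 -0.2028  0.027 ] [ 0.4539 -0.2038  0.0189]
railp [0.5134 0.0156 0.027 ] [0.5134 0.0156 0.027 ]
515.2733591792962 [[ 2.63217725e-03 -9.99939793e-01 -1.06527545e-02]
 [-9.87915857e-01 -9.49374996e-04 -1.54988252e-01]
 [ 1.54968808e-01  1.09319817e-02 -9.87858877e-01]] [0.01157544 0.60563283 1.49128032]
```

View pics/topz.png

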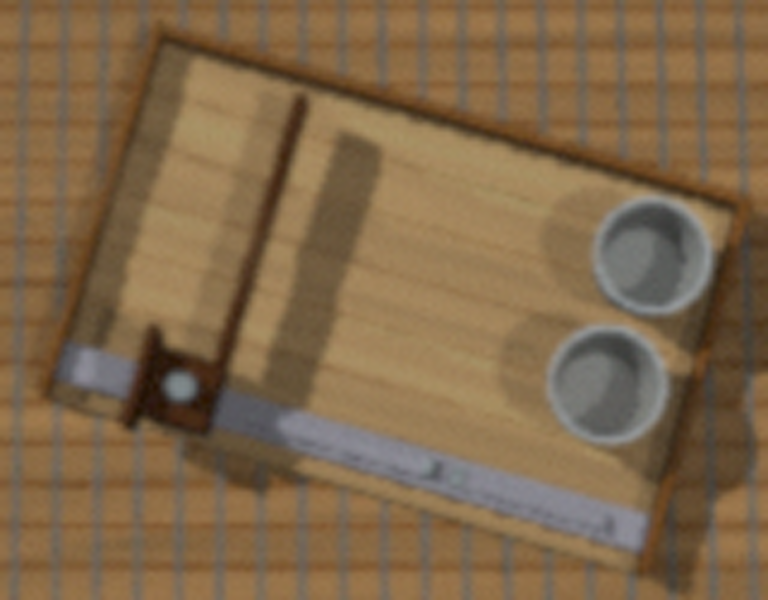

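The zoomed crop shows the knob at (180,385), the plate's back edge along (155,325) to (130,425), and the notch lips on the rail around (432–465, 470). There is also a small mark near the rail's far end at (607,525), probably a screw. Next I'll work out the distances.

```bash
python3 - <<'E'
from h import *
import pickle
c=pickle.load(open('top.pkl','rb'))
f=lambda x,y,z:cast(c,x/4.8+262-.4,y/4.8+145-.4,z)
A=f(160,35,.03);B=f(742,207,.03);knob=f(180,385,.079)
d=(B-A)[:2];d/=np.linalg.norm(d);print('dir -y',d,np.degrees(np.arctan2(d[1],d[0])))
w=np.array([-d[1],d[0]])
print('knob',knob,'back',knob[:2]-.03*d)
for n,(x,y,z) in dict(lip1=(432,467,.0285),mid=(447,470,.0285),lip2=(465,475,.0285),mark=(607,525,.027),platetop1=(155,325,.082),platetop2=(130,425,.082)).items():
    q=f(x,y,z);r=q[:2]-knob[:2];print(n,q.round(4),'along',(r@d).round(4),'side',(r@w).round(4))
cv2.imwrite('pics/notch.png',cv2.resize(cv2.convertScaleAbs(c['image'][228:262,315:400,::-1],alpha=1.2),None,fx=9,fy=9,interpolation=cv2.INTER_NEAREST))
E
```

```text
dir -y [-0.28859573 -0.95745105] -106.77390296487283
knob [0.53519305 0.07581479 0.079     ] back [0.54385093 0.10453833]
lip1 [ 0.4897 -0.0789  0.0285] along 0.1613 side 0.0011
mid [ 0.4878 -0.0883  0.0285] along 0.1708 side 0.002
lip2 [ 0.4847 -0.0995  0.0285] along 0.1824 side 0.0023
mark [ 0.4535 -0.1879  0.027 ] along 0.2761 side -0.0021
platetop1 [0.5714 0.0912 0.082 ] along -0.0252 side 0.0303
platetop2 [0.5105 0.1057 0.082 ] along -0.0214 side -0.0323
```

View pics/notch.png

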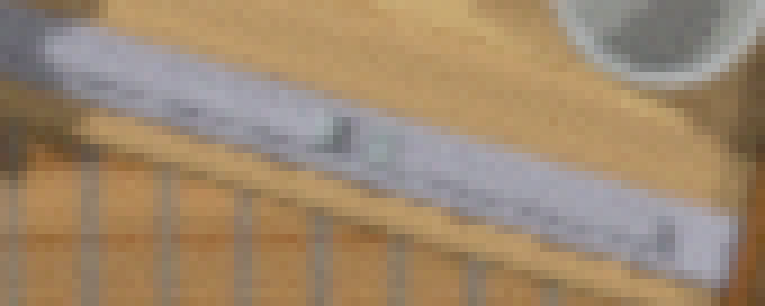

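>>> send_rows(increments=[0,0,-0.1066,2.1,-3.15,0,0,0,0,-0.1066,2.1,-3.15,0,0,0,0,-0.1066,2.1,-3.15,0,0,0,0,-0.1066,2.1,-3.15,0,0,0,0,-0.1066,2.1,-3.15,0,0,0,0,-0.1066,2.1,-3.15,0,0,0,0,-0.1066,2.1,-3.15,0,0,0,0,-0.1066,2.1,-3.15,0,0,0,0,-0.1066,2.1,-3.15,0,0,0,0,-0.1066,2.1,-3.15,0,0,0,0,-0.1066,2.1,-3.15,0,0,0,0,-0.1066,2.1,-3.15,0,0,0,0,-0.1066,2.1,-3.15,0,0,0,0,0,0,0,-2.5,0,0,0,0,0,0,-2.5,0,0,0,0,0,0,-2.5,0,0,0,0,0,0,-2.5,0,0,0,0,0,0,0,0], newtons=30)

```text
time: 1.6
position: [0.552, 0.1471, 0.1257]
tool_rot: [0.8, 0.599, -0.005, -0.003]
ft_force: [-0.5, -0.3, -0.2]
grip_width: 0.0003
grip_force: 0.0
```

>>> send_rows(increments=[0,0,0,0.15,0,-2.3,0,0,0,0,0.15,0,-2.3,0,0,0,0,0,0,-2.4,0,0,0,0,0,0,0,0,0,0,0,0,0,0,0,0,0,0,-0.2,-0.67,0,0,0,0,0,-0.2,-0.67,0,0,0,0,0,-0.2,-0.67,0,0,0,0,0,0,0,0,0])

```text
time: 2.35
position: [0.5529, 0.1262, 0.0618]
tool_rot: [0.801, 0.599, 0.0, 0.0]
ft_force: [-0.4, -0.3, -0.0]
grip_width: 0.0004
grip_force: 0.0
```

```bash
python3 - <<'E'
from h import *
im=robot.camera('top')['image'][...,::-1]
a=cv2.resize(im[165:265,262:402],None,fx=5.7,fy=5.7,interpolation=cv2.INTER_CUBIC)
cv2.imwrite('pics/t1.png',a)
E
```

```text
(no output)
```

View pics/t1.png

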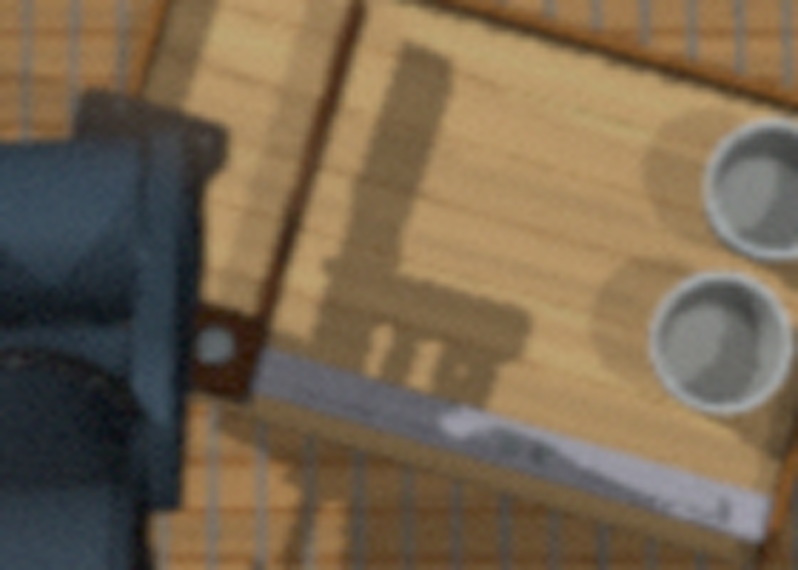

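The hand is behind the plate and clear of the knob at (215,345), with the cups undisturbed. The gap to the face should be about 14 mm. I'll close it slowly and start the slide.

>>> send_rows(increments=[0,0,0,-0.084,-0.288,-0.3,0,0,0,0,-0.084,-0.288,-0.1,0,0,0,0,-0.084,-0.288,0,0,0,0,0,-0.056,-0.192,0,0,0,0,0,-0.056,-0.192,0,0,0,0,0,-0.056,-0.192,0,0,0,0,0,-0.056,-0.192,0,0,0,0,0,-0.056,-0.192,0,0])

```text
time: 3.07
position: [0.5476, 0.1097, 0.0565]
tool_rot: [0.8, 0.6, 0.0, -0.0]
ft_force: [0.9, 2.6, -1.9]
grip_width: 0.0
grip_force: 1.2
```

>>> send_rows(increments=[0,0,0,-0.115,-0.385,0,0,0,0,0,-0.172,-0.576,0,0,0,0,0,-0.172,-0.576,0,0,0,0,0,-0.172,-0.576,0,0,0,0,0,-0.172,-0.576,0,0,0,0,0,-0.172,-0.576,0,0,0,0,0,-0.172,-0.576,0,0,0,0,0,-0.172,-0.576,0,0,0,0,0,-0.172,-0.576,0,0,0,0,0,-0.172,-0.576,0,0,0,0,0,-0.172,-0.576,0,0,0,0,0,-0.172,-0.576,0,0,0,0,0,-0.172,-0.576,0,0,0,0,0,-0.172,-0.576,0,0,0,0,0,-0.172,-0.576,0,0,0,0,0,-0.172,-0.576,0,0,0,0,0,-0.172,-0.576,0,0,0,0,0,-0.172,-0.576,0,0,0,0,0,-0.115,-0.385,0,0,0,0,0,-0.058,-0.192,0,0])

```text
time: 4.73
position: [0.5152, 0.001, 0.0566]
tool_rot: [0.8, 0.599, -0.0, 0.0]
ft_force: [-0.1, 2.2, -1.1]
grip_width: 0.0004
grip_force: 1.0
```

```bash
python3 - <<'E'
from h import *
o=robot.get_obs();print(o['position'],o['ft_force'])
c=robot.camera('top');im=c['image'][...,::-1]
a=cv2.resize(im[165:265,282:422],None,fx=5.7,fy=5.7,interpolation=cv2.INTER_CUBIC)
cv2.imwrite('pics/t2.png',a)
E
```

```text
[0.51515494 0.00102735 0.0566009 ] [-0.09345256  2.17099402 -1.05326006]
```

View pics/t2.png

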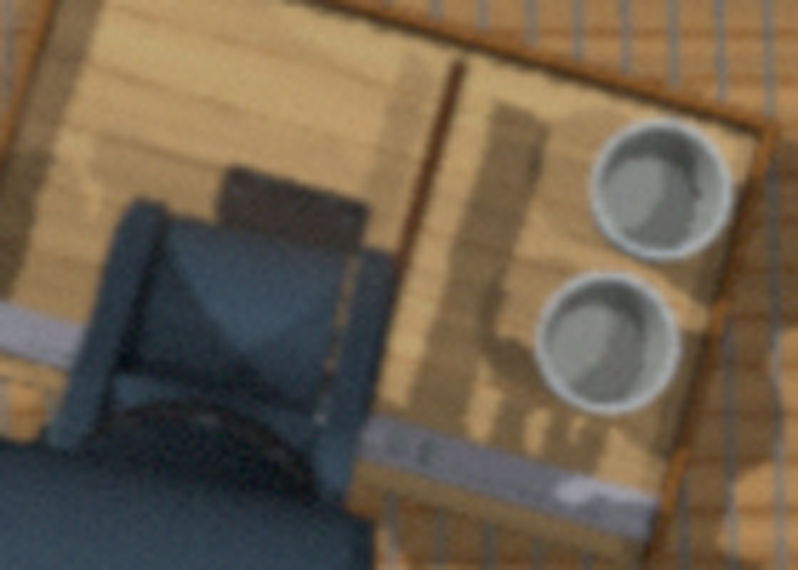

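The guard is following. The notch lips show ahead near (410,450), the fence is still well short of the cups, and about 53 mm remains. I'll go another 30 mm and then slow down.

>>> send_rows(increments=[0,0,0,-0.115,-0.385,0,0,0,0,0,-0.115,-0.385,0,0,0,0,0,-0.115,-0.385,0,0,0,0,0,-0.115,-0.385,0,0,0,0,0,-0.115,-0.385,0,0,0,0,0,-0.115,-0.385,0,0,0,0,0,-0.058,-0.192,0,0,0,0,0,-0.058,-0.192,0,0])

```text
time: 5.45
position: [0.5074, -0.0255, 0.0567]
tool_rot: [0.8, 0.599, -0.0, 0.0]
ft_force: [0.7, 2.8, 1.0]
grip_width: 0.0004
grip_force: 1.1
```

>>> send_rows(increments=[0,0,0,-0.043,-0.144,0,0,0,0,0,-0.043,-0.144,0,0,0,0,0,-0.043,-0.144,0,0])

```text
time: 5.7
position: [0.5062, -0.0295, 0.0566]
tool_rot: [0.8, 0.6, 0.0, 0.0]
ft_force: [1.4, 2.9, 1.3]
grip_width: 0.0006
grip_force: 1.1
```

>>> send_rows(increments=[0,0,0,-0.028,-0.096,0,0,0,0,0,-0.028,-0.096,0,0,0,0,0,-0.028,-0.096,0,0])

```text
time: 5.95
position: [0.5054, -0.0323, 0.0566]
tool_rot: [0.8, 0.6, 0.0, 0.0]
ft_force: [0.7, 2.0, 0.7]
grip_width: 0.0004
grip_force: 0.8
```

>>> send_rows(increments=[0,0,0,-0.028,-0.096,0,0,0,0,0,-0.028,-0.096,0,0])

```text
time: 6.12
position: [0.5049, -0.0339, 0.0566]
tool_rot: [0.801, 0.599, 0.0, -0.0]
ft_force: [2.1, 5.3, 0.3]
grip_width: 0.0005
grip_force: 2.0
```

>>> send_rows(increments=[0,0,0,-0.028,-0.096,0,0,0,0,0,-0.028,-0.096,0,0])

```text
time: 6.28
position: [0.5043, -0.036, 0.0566]
tool_rot: [0.8, 0.6, 0.0, 0.0]
ft_force: [1.1, 3.0, 1.3]
grip_width: 0.0003
grip_force: 1.7
```

The force rose to about 6 N, so the pin is on the lip. I'll go on 1 mm at a time.

>>> send_rows(increments=[0,0,0,-0.028,-0.096,0,0])

```text
time: 6.37
position: [0.5039, -0.0372, 0.0566]
tool_rot: [0.8, 0.6, -0.0, 0.0]
ft_force: [1.6, 2.1, 1.6]
grip_width: 0.0004
grip_force: 1.1
```

>>> send_rows(increments=[0,0,0,-0.028,-0.096,0,0])

```text
time: 6.45
position: [0.5036, -0.0381, 0.0566]
tool_rot: [0.8, 0.6, 0.0, 0.0]
ft_force: [1.7, 1.8, 0.9]
grip_width: 0.0006
grip_force: 1.0
```

>>> send_rows(increments=[0,0,0,-0.028,-0.096,0,0])

```text
time: 6.53
position: [0.503, -0.0394, 0.0565]
tool_rot: [0.8, 0.6, -0.0, 0.0]
ft_force: [0.2, 0.8, -0.3]
grip_width: 0.0005
grip_force: 0.0
```

>>> send_rows(increments=[0,0,0,-0.028,-0.096,0,0])

```text
time: 6.62
position: [0.5026, -0.0405, 0.0564]
tool_rot: [0.8, 0.6, -0.001, -0.0]
ft_force: [-0.5, -0.2, -0.2]
grip_width: 0.0002
grip_force: 0.0
```

The force has fallen to its baseline, so the pin has dropped and pulled the guard off the fingers. I'll back away, lift, and check.

>>> send_rows(increments=[0,0,0,0.28,0.96,0,0,0,0,0,0.56,1.92,0,0,0,0,0,0.56,1.92,0,0,0,0,0,0,0,2,0,0,0,0,0,0,3.5,0,0,0,0,0,0,3.5,0,0,0,0,0,1,3.5,0,0,0,0,0,3,3.5,0,0,0,0,0,3.5,2,0,0,0,0,0,3.5,0,0,0,0,0,0,3.5,0,0,0,0,0,0,3,0,0,0,0,0,0,0,0,0])

```text
time: 7.7
position: [0.5162, 0.1854, 0.2335]
tool_rot: [0.799, 0.602, 0.001, -0.001]
ft_force: [-0.3, -0.1, -0.1]
grip_width: 0.0006
grip_force: 0.0
```

```bash
python3 - <<'E'
from h import *
import pickle
c=robot.camera('top');pickle.dump(c,open('top2.pkl','wb'));s=robot.camera('side')
a=cv2.resize(c['image'][145:270,262:422,::-1],None,fx=4.8,fy=4.8,interpolation=cv2.INTER_CUBIC)
cv2.imwrite('pics/t3.png',a)
cv2.imwrite('pics/s3.png',cv2.resize(s['image'][160:290,250:400,::-1],None,fx=4,fy=4,interpolation=cv2.INTER_CUBIC))
E
```

```text
(no output)
```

View pics/t3.png

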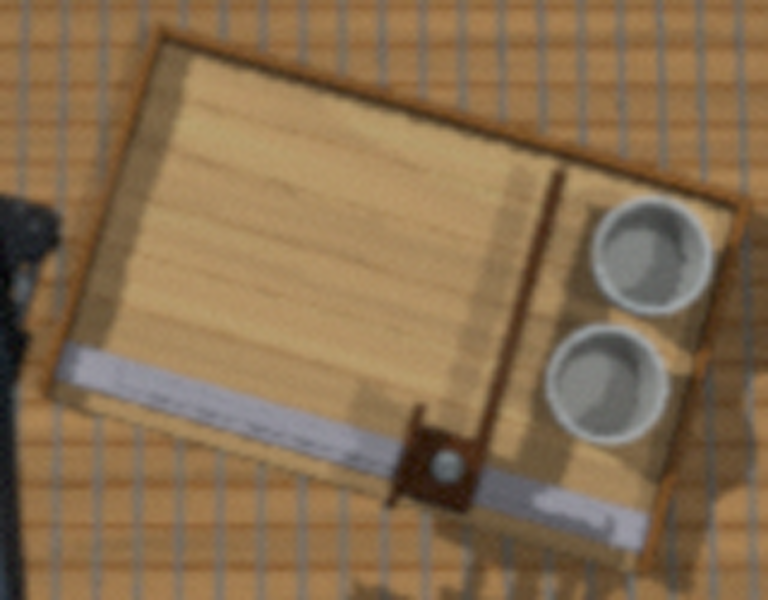

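View pics/s3.png

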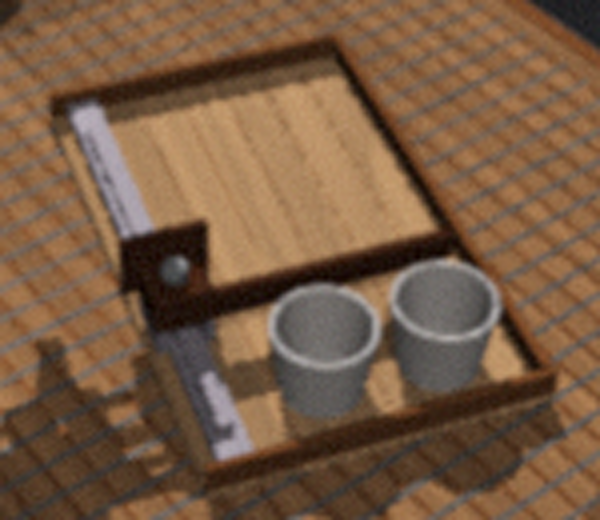

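The knob is now at (447,465) in the top crop, over the notch, and the cups haven't moved at (653,255) and (607,384). The side crop shows the plate and fence intact and clear of the cups. I'll check the knob's height and travel before handing in.

```bash
python3 - <<'E'
from h import *
import pickle
k=[]
for n,(x,y) in(('top',(180,385)),('top2',(447,465))):
    c=pickle.load(open(n+'.pkl','rb'));p=pt(c,round(x/4.8+261.6),round(y/4.8+144.6));k.append(p);print(p.round(4))
print(np.linalg.norm((k[1]-k[0])[:2]))
E
```

```text
[0.5347 0.0761 0.0784]
[ 0.4886 -0.0866  0.0743]
0.16911375133063328
```

The knob top went from 78 to 74 mm and the guard slid 169 mm, which matches the notch. The pin is in.

```bash
python3 -c "
from rig import robot
print(robot.hand_in())"
```

```text
the job is handed in; nothing more can be done
None
```

The cup guard slid about 169 mm and its pin dropped into the notch (knob top down from 78 to 74 mm); the cups did not move, the hand finished clear, the teapot and sugar bowl were not touched, and the job is handed in.

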